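# Close up and clamp the tail head of the bench centres

## Task

Close the bench centres on the gearbox shaft: slide the tail head along the bed until its point sits in the end of the shaft, with the shaft up against the fixed point, and clamp the head there by turning the nut at the bottom of its deep bore firmly tight with the larger T-handle socket wrench. The head may have been left clamped: if it will not slide with a light push, do not force it, slacken the nut first. Put the wrench back upright in its stand and leave the other things where they are.

Things in the scene. Friction and masses are not known exactly. Their poses are not given: they have to be found in the camera images.
- bed: Bench centres, fixed: dark cast bed 590 long (own y from -120 to +470), 90 wide (x), 40 high. Origin on the bench under the bed's middle line, z up. Its +y end has a fixed head (76 wide, y 365 to 455, 140 high) with a steel point towards -y. V-rests at y = 190 and 302 hold a shaft 105 above the bench. The sliding tail head's middle stands at x = 0, y = joint tail_head.
- tail_head (a joint): Place of the sliding tail head along the bed, m: 0 = fully back, grows towards the shaft (bed's +y), meets it at about 0.063 to 0.065. Green casting 76 wide (x), 110 long (y), top 140 above the bench. Slack, it slides with about 4 N (about 8 N more for the last 1 to 2 mm, when it pushes the shaft along); clamped, it may stand firm against far more than 25 N.
- knob (a point): Middle of the black hand knob behind the tail head (its -y side), 105 above the bench, 35 below the head's top: 23 across (x), 23 high, 24 long (y); its middle lies 34 behind the head's rear face, on a thin stem. Moves with the head; axes as the bed's.
- bore_mouth (a point): Centre of the mouth of the vertical bore in the tail head's top, 140 above the bench: 52 diameter, 2 lead-in, 88 deep, its axis 37 in front of (+y of) the head's rear face. The clamp nut lies at its bottom. Moves with the head; axes as the bed's.
- nut (a point): Middle of the clamp nut's underside, on the bore's axis, 85 below its mouth. Turns with the nut: x axis square out of a flat, any way round. Hexagon 30 across flats, 14 high, then a 4 high cone; bolt end 26 up. Right-hand thread: clockwise from above tightens, to a hard stop; starts 0 to 1.9 rad short of it, grips in the last 0.9, firmly in the last 0.4. Takes 0.15 N m, 0.3 at the stop.
- clamp_shoe: Hidden steel T-block in the bed's slot under the tail head, 30 x 60 x 8, which the nut pulls up against the bed to clamp the head (0.64 mm per rad): pressed with about 230 N when fully tight, over 80 N in the nut's last 0.5 rad, 0 when slack. Origin in the middle of its top.
- shaft: Gearbox shaft, steel, 0.9 kg, lying in the V-rests 105 above the bench along the bed's y, 25 diameter with a gear of 72 diameter in its middle, 196 long. Origin in the middle of its axis, y along it, -y end towards the tail head. It lies 0.5 to 2 mm short of the fixed point.
- shaft_end (a point): Bottom of the centre hole in the shaft's end that looks to the tail head, on the shaft's axis, 3 inside the end face.
- shaft_far_end (a point): Bottom of the centre hole in the shaft's other end, at the fixed head, 3 inside the end face.
- tail_tip (a point): Very tip of the steel point on the tail head's front, 105 above the bench, 103 in front of (bed's +y from) the bore's axis.
- fixed_tip (a point): Very tip of the fixed head's point.
- stand: Wooden tool stand fixed on the bench, 190 (x) x 90 (y) x 60 high, with two round holes 52 diameter, 45 deep, at x = -55 and +55 on its middle line. Origin under its middle.
- stand_hole0 (a point): Mouth centre of the stand's hole at x = -55, 60 above the bench.
- stand_hole1 (a point): Mouth centre of the stand's hole at x = +55.
- wrench: Larger T-handle socket wrench, steel, 0.6 kg, fits the nut; stands upright in one hole of the stand, socket down. Origin mid socket mouth (its lowest point), z up the shank, x along the cross bar. Socket 45 outside to 46 up, hex 31.5 across flats, 36 deep, flats facing +x and each 60 deg; above 64 the shank is 14 thick. Cross bar centred 180 up: 140 long, 20 wide (y), 18 high, flat-sided.
- small_wrench: The smaller T-handle socket wrench (20 across flats, cross bar 80 long and 15 wide, 30 socket), upright in the stand's other hole; too small for the nut. Origin and axes as the larger's; cross bar also 180 up.
- gear: Loose steel gear lying on the bench, 80 diameter, 28 high; not needed.
- spray_can: Standing aluminium spray can, 58 diameter, 150 high; not needed.
- bracket: Short piece of steel angle, 120 x 40 x 40, lying on the bench; not needed.
Not all that is in view belongs to the job. Leave any blue or turquoise look-alike of the wrench alone.

How it is judged:
By the outcome, as a careful person would: the job done as asked, in the order asked, and still so for the second after the job is handed in, with the robot touching nothing.
It also fails if it takes over 72 s, if anything falls off the work surface, if the arm or the gripper's body presses on something with over 40 N, if the wrist force passes 120 N, or if a joint passes its speed limit or range.

## Robot

A 6-joint arm with a two-finger parallel gripper is mounted at the origin on the work surface. World frame = base frame: x ahead of the robot, y to its left, z up, the work surface at z = 0. Lengths are in m, angles in rad, forces in N, time in s.
With the tool pointing down it reaches from about 0.25 to 0.725 m from the base axis. Payload 4 kg.
Tool frame: the origin (TCP) lies midway between the tips of the shut fingers; the grasp point (between the pads) lies 19 mm behind it; z points along the fingers, y is the direction in which the jaws open and shut (so a half turn about z gives the same grasp; the last joint's range is limited). The gripper opens to 85 mm and grips with 20 to 120 N. Pads are 22 mm wide; open, the fingers measure 114 mm over their backs; the gripper's body (76 mm by 85 mm) begins 54 mm behind the grasp point. The pads swing forward as they close: fully open they stand 13 mm farther back than shut.
Start: joints at [1.347, 0.241, 0.005, 1.335, 0, 1.571], TCP at [0.111, 0.488, 0.231] pointing down, gripper open.
Joint ranges: [-2.72, 2.72], [-1.05, 1.87], [-1.09, 1.28], [-1.99, 2.15], [-1.42, 1.44], [-3.14, 3.14]. Speed limits (rad/s): [2.79, 2.79, 3.14, 3.14, 3.14, 3.14].

## Interface

Orientations are given as a rotation vector (axis times angle).
In Python, from bench import bot, solver, get_obs, optics, ticket gives the robot as it stands. Calls block until the motion is done:
- bot.move_ptp(position, orientation): joint-space move of the TCP to a pose.
- bot.movel(position, velocity=0.15, rotation=None, max_force=None): straight line of the TCP; rotation=None keeps the orientation; velocity is the mean speed in m/s. With max_force (N) it stops when the force on the tool has changed by that much, and returns True; else False.
- bot.movej(angles): joint-space move.
- bot.gripper_to(opening, grasp_force=None): finger opening in m; grasp_force is the grip in N (None keeps the last); returns when the fingers have stopped.
- bot.sleep(seconds).
- solver.inverse_kinematics(position, orientation): joint angles nearest the present ones, or None.
- get_obs(): the state.
- optics.get_image(name): name is "scene" or "top" or "wrist"; returns a dict with "image" (384x512x3 uint8, blue, green, red), "depth" (384x512 float32, m along the optical axis (not along the pixel's ray), 0 where there is no reading), "fx", "fy", "cx", "cy" (pixels), "dist" ([k1, k2, p1, p2, k3] as OpenCV has them; the pictures are not rectified), "cam_to_world" (4x4, takes a point from camera to world coordinates). Camera axes: x right, y down, z forward; pixel columns grow to the right and rows downward; lengths in m; the calibration is good to about 2 mm. A picture is of the moment at which its call begins.
A pose or a line that the arm cannot do raises bot.Unreachable and nothing moves.
- ticket.job_done(): hands the job in, once; it reports no verdict.
The state is a dict: "clock": time; "joint_positions": joint angles; "dq": joint speeds; "effort": joint torques, N m; "eef_pos": TCP position; "tool_rot": TCP orientation; "wrist_force": force on the tool from outside, world axes, zero at the start; "ft_torque": the same for the moment, N m; "opening": finger opening in m.
Only numpy, scipy, OpenCV 4.12 (cv2) and the standard library are available. Lean on these libraries where they do the work, as an engineer would, in place of code of your own. Each camera call takes 0.05 s, during which the arm holds its last target.

## Working session

There is one attempt and no reset: what is moved stays moved. The work goes in short steps, each a Python script; the robot and the scene stay as the last script left them, time stands still between calls to the robot, and variables do not carry over. Pictures are saved under pics/ and viewed, and the job is handed in when it is done.

```bash
ls; mkdir -p pics
python3 - <<'E'
from bench import bot, solver, get_obs, optics, ticket
import cv2,numpy as np
o=get_obs();print(o)
for n in ["scene","top","wrist"]:
    d=optics.get_image(n);cv2.imwrite(f"pics/a_{n}.png",d["image"]);np.savez(f"a_{n}.npz",**d)
    print(n,d["fx"],d["fy"],d["cx"],d["cy"],d["dist"],np.round(d["cam_to_world"],4).tolist())
E
```

```text
pics
{'clock': 0.0, 'joint_positions': array([ 1.34700155e+00,  2.41434136e-01,  3.74411728e-03,  1.33522266e+00,
       -7.27746046e-07,  1.57081047e+00]), 'dq': array([ 0.00155793, -0.00082985,  0.00018472,  0.00015973, -0.00196067,
        0.00014329]), 'effort': array([ 4.59126059e-04, -3.72322011e+01,  2.52406114e+01,  1.70932378e-02,
       -7.50476920e-05,  6.85938602e-06]), 'eef_pos': array([0.11082561, 0.48691475, 0.23041   ]), 'tool_rot': array([-0.35079844, -3.12170687,  0.00330345]), 'wrist_force': array([-0.75353597,  0.71493927,  0.79095783]), 'ft_torque': array([ 0.01951425,  0.00534269, -0.00801407]), 'opening': 0.08537236353130498}
scene 402.00136850168093 402.00136850168093 253.5419436619045 200.54854857370114 [-0.10692893  0.          0.          0.          0.        ] [[-0.8427, 0.4028, -0.3573, 0.8813], [0.5384, 0.6199, -0.5708, 0.5311], [-0.0084, -0.6734, -0.7393, 0.9003], [0.0, 0.0, 0.0, 1.0]]
top 469.4154434843725 469.4154434843725 254.64667421631387 190.21216095521922 [-0.05861551  0.          0.          0.          0.        ] [[0.0082, -0.9946, 0.1039, 0.3169], [-0.9997, -0.0107, -0.0229, -0.0828], [0.0239, -0.1036, -0.9943, 1.5884], [0.0, 0.0, 0.0, 1.0]]
wrist 273.42137775198705 273.42137775198705 257.0000635159041 191.94710387136473 [-0.04968339  0.          0.          0.          0.        ] [[0.2223, 0.938, 0.2658, 0.0433], [0.975, -0.2135, -0.0621, 0.5023], [-0.0015, 0.2729, -0.962, 0.3731], [0.0, 0.0, 0.0, 1.0]]
```

View pics/a_scene.png

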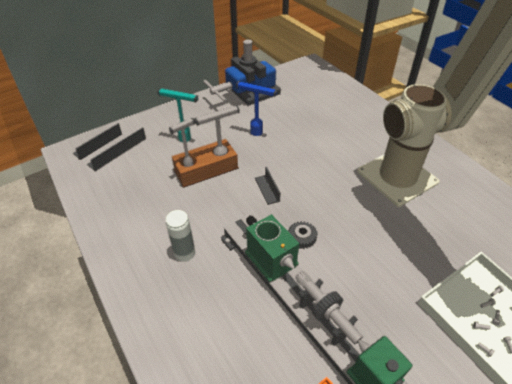

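View pics/a_top.png

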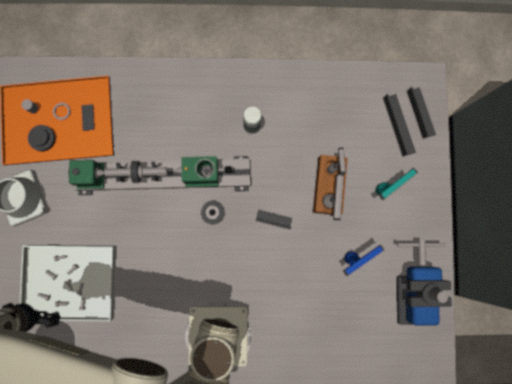

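View pics/a_wrist.png

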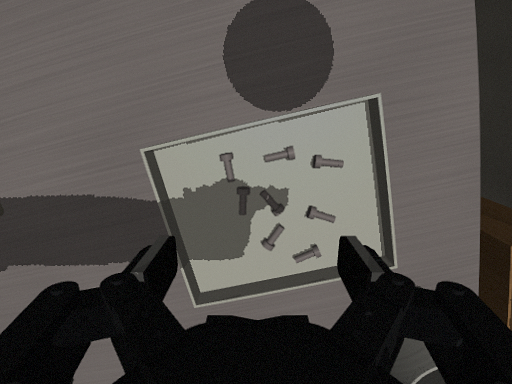

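Run:
```python
import cv2,numpy as np
a=cv2.imread("pics/a_top.png");s=cv2.imread("pics/a_scene.png")
cv2.imwrite("pics/c1.png",cv2.resize(a[140:235,60:260],None,fx=4,fy=4,interpolation=cv2.INTER_CUBIC))
cv2.imwrite("pics/c2.png",cv2.resize(a[130:290,240:400],None,fx=3.7,fy=3.7,interpolation=cv2.INTER_CUBIC))
cv2.imwrite("pics/c3.png",cv2.resize(s[70:290,140:340],None,fx=2.7,fy=2.7,interpolation=cv2.INTER_CUBIC))
```

```text
(no output)
```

View pics/c1.png

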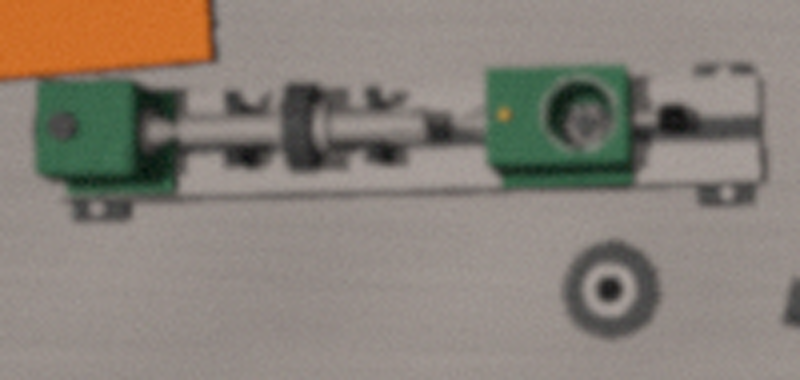

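View pics/c2.png

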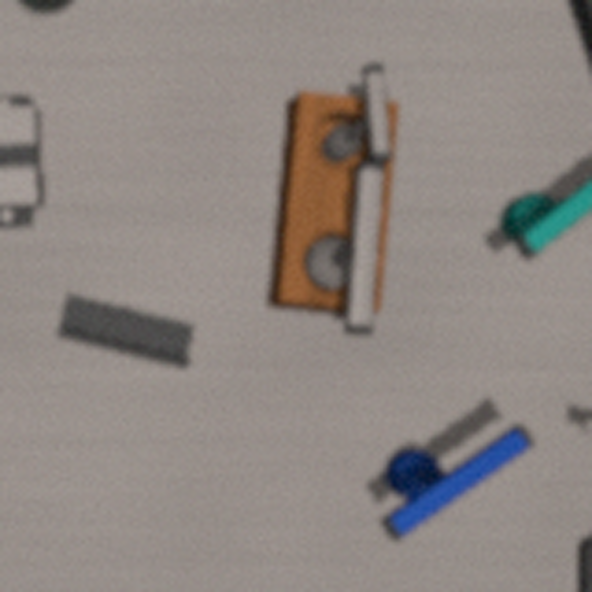

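View pics/c3.png

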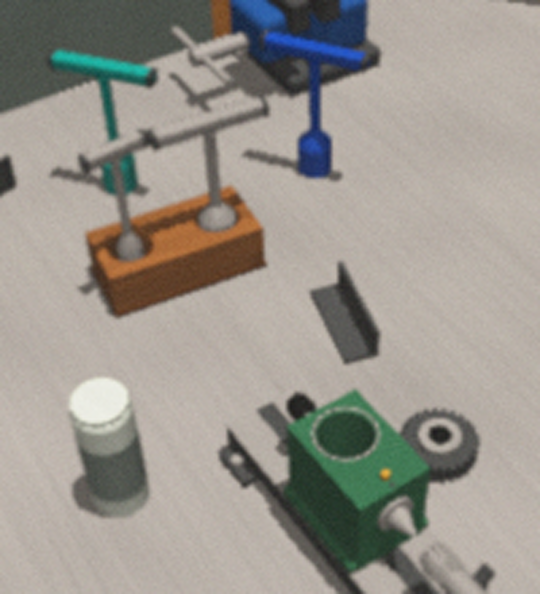

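```bash
cat > h.py <<'E'
import cv2,numpy as np
from scipy.spatial.transform import Rotation as R
def ray(d,uv):
    K=np.array([[d["fx"],0,d["cx"]],[0,d["fy"],d["cy"]],[0,0,1.]])
    p=cv2.undistortPoints(np.float64(uv).reshape(-1,1,2),K,np.float64(d["dist"])).reshape(-1,2)
    T=d["cam_to_world"]; v=np.c_[p,np.ones(len(p))]@T[:3,:3].T
    return T[:3,3],v
def onz(d,uv,z):
    c,v=ray(d,uv); t=(z-c[2])/v[:,2]; return c+t[:,None]*v
def pts(d):
    h,w=d["depth"].shape; u,v=np.meshgrid(np.arange(w),np.arange(h))
    c,r=ray(d,np.c_[u.ravel(),v.ravel()])
    return (c+r*d["depth"].reshape(-1,1)).reshape(h,w,3)
def proj(d,P):
    T=np.linalg.inv(d["cam_to_world"]);K=np.array([[d["fx"],0,d["cx"]],[0,d["fy"],d["cy"]],[0,0,1.]])
    q=np.float64(P).reshape(-1,3)
    return cv2.projectPoints(q,cv2.Rodrigues(T[:3,:3])[0],T[:3,3],K,np.float64(d["dist"]))[0].reshape(-1,2)
def down(yaw):
    # tool z down; tool y axis at angle yaw in world xy
    y=np.array([np.cos(yaw),np.sin(yaw),0]);z=np.array([0,0,-1.]);x=np.cross(y,z)
    return R.from_matrix(np.c_[x,y,z]).as_rotvec()
E
python3 - <<'E'
from h import *
d=dict(np.load("a_top.npz")); P=pts(d); im=d["image"].astype(int)
hsv=cv2.cvtColor(d["image"],cv2.COLOR_BGR2HSV)
g=(hsv[...,0]>55)&(hsv[...,0]<80)&(hsv[...,1]>90)
top=g&(P[...,2]>0.125)&(P[...,2]<0.155)
n,l,s,c=cv2.connectedComponentsWithStats(top.astype(np.uint8))
for i in range(1,n):
    if s[i,4]>100:
        r=cv2.minAreaRect(np.argwhere(l==i)[:,::-1].astype(np.float32))
        print(s[i],r[0],onz(d,cv2.boxPoints(r),.14).round(4).tolist(),P[l==i][:,2].mean())
# bars
bar=(P[...,2]>0.175)&(P[...,2]<0.23)
n,l,s,c=cv2.connectedComponentsWithStats(bar.astype(np.uint8))
for i in range(1,n):
    if s[i,4]>30:
        r=cv2.minAreaRect(np.argwhere(l==i)[:,::-1].astype(np.float32))
        print(s[i],r,onz(d,cv2.boxPoints(r),.204).round(4).tolist(),np.median(P[l==i][:,2]))
br=(hsv[...,0]>5)&(hsv[...,0]<18)&(hsv[...,1]>100)&(P[...,2]>.05)&(P[...,2]<.07)
br[:,:280]=0
r=cv2.minAreaRect(np.argwhere(br)[:,::-1].astype(np.float32));print("stand",r,onz(d,cv2.boxPoints(r),.06).round(4).tolist())
for nme,uv in [("bore",(206,168.5)),("knob",(228,169.7))]: print(nme,onz(d,[uv],.14 if nme=="bore" else .116))
E
```

```text
[183 158  34  24 365] (199.5, 169.5) [[0.5668, 0.1082, 0.14], [0.568, 0.0053, 0.14], [0.4957, 0.0041, 0.14], [0.4945, 0.1064, 0.14]] 0.13973776337320262
[ 70 161  25  24 495] (82.0, 172.5) [[0.5537, 0.4615, 0.14], [0.5545, 0.3859, 0.14], [0.4822, 0.3827, 0.14], [0.4814, 0.4578, 0.14]] 0.1389373502809562
[333 148  13  73 490] ((339.7366027832031, 184.12957763671875), (8.841086387634277, 72.39569091796875), 4.267893314361572) [[0.3755, -0.3466, 0.204], [0.593, -0.365, 0.204], [0.5914, -0.3918, 0.204], [0.3738, -0.3729, 0.204]] 0.20350865779120209
[379 168  39  32 309] ((398.0299072265625, 183.4072723388672), (7.267617225646973, 44.82147216796875), 51.58194351196289) [[0.4526, -0.4849, 0.204], [0.5384, -0.5946, 0.204], [0.5212, -0.6081, 0.204], [0.4356, -0.4983, 0.204]] 0.18830203579037375
[343 244  41  32 342] ((363.39697265625, 259.5715637207031), (7.780201435089111, 46.68120193481445), 55.222171783447266) [[0.2295, -0.3734, 0.204], [0.308, -0.4888, 0.204], [0.2892, -0.5018, 0.204], [0.2109, -0.3864, 0.204]] 0.18894783291715322
[429 290  19  12 111] ((438.29998779296875, 295.1000061035156), (18.34120750427246, 10.75174331665039), 18.43494987487793) [[0.1488, -0.6294, 0.204], [0.1786, -0.6404, 0.204], [0.1614, -0.6931, 0.204], [0.1316, -0.682, 0.204]] 0.21496072408374522
[208 319  29   8  49] ((222.23532104492188, 321.558837890625), (28.861740112304688, 1.9402846097946167), 14.03624439239502) [[0.0857, 0.0171, 0.204], [0.0911, 0.0158, 0.204], [0.0717, -0.0653, 0.204], [0.0663, -0.064, 0.204]] 0.21528552705604964
stand ((330.8005676269531, 184.29380798339844), (27.2243709564209, 57.311187744140625), 5.355824947357178) [[0.4084, -0.3147, 0.06], [0.598, -0.3336, 0.06], [0.5907, -0.4242, 0.06], [0.4009, -0.4041, 0.06]]
bore [[0.53451585 0.03585467 0.14      ]]
knob [[ 0.53507733 -0.0318063   0.116     ]]
```

```bash
cat >> h.py <<'E'
def camtool():
    d=dict(np.load("a_wrist.npz"))
    T=np.eye(4);T[:3,:3]=R.from_rotvec([-0.35079844,-3.12170687,0.00330345]).as_matrix();T[:3,3]=[0.11082561,0.48691475,0.23041]
    return np.linalg.inv(T)@d["cam_to_world"]
def snap(n,tag):
    from bench import optics
    d=optics.get_image(n);cv2.imwrite(f"pics/{tag}.png",d["image"]);np.savez(f"{tag}.npz",**d);return d
def st(msg=""):
    from bench import get_obs
    o=get_obs();print(msg,"t%.2f"%o["clock"],"p",o["eef_pos"].round(4),"F",o["wrist_force"].round(1),"M",o["ft_torque"].round(2),"op %.4f"%o["opening"],"q",o["joint_positions"].round(2));return o
E
python3 - <<'E'
from h import *
from bench import solver
C=camtool();print(C.round(3))
for yaw in np.arange(-180,180,30):
    r=down(np.radians(yaw)); off=R.from_rotvec(r).as_matrix()@C[:3,3]
    p=np.array([.5335,.037,.24])-[off[0],off[1],0]
    print(yaw,p.round(3),solver.inverse_kinematics(p,r))
for z in (.2,.36):
  for yaw in (86,-94,2,-178): print(z,yaw,solver.inverse_kinematics([.5335,.037,z],down(np.radians(yaw))),solver.inverse_kinematics([.445,-.362,z],down(np.radians(yaw))))
E
```

```text
[[-0.    -0.962 -0.273  0.069]
 [ 1.    -0.001  0.001 -0.   ]
 [-0.001 -0.273  0.962 -0.143]
 [ 0.     0.     0.     1.   ]]
-180 [0.533 0.106 0.24 ] [ 0.19663986  0.32474321  0.14185745  1.38791057  0.         -1.37415647]
-150 [0.499 0.097 0.24 ] [ 0.19178624  0.25291928  0.04385757  1.36173462  0.         -1.90260887]
-120 [0.473 0.071 0.24 ] [ 1.49676531e-01  1.94826959e-01 -3.08040738e-02  1.34516529e+00
 -4.44089210e-16 -2.46831735e+00]
-90 [0.464 0.037 0.24 ] [ 0.07897944  0.16893743 -0.06272458  1.33913432  0.         -3.06261321]
-60 [0.474 0.002 0.24 ] [ 4.56765301e-03  1.84721845e-01 -4.33632511e-02  1.34271123e+00
 -4.44089210e-16  2.62256153e+00]
-30 [ 0.499 -0.023  0.24 ] [-4.62150343e-02  2.36302705e-01  2.20761143e-02  1.35656974e+00
  4.44089210e-16  2.04818007e+00]
0 [ 0.534 -0.032  0.24 ] [-0.06030985  0.30655719  0.11645839  1.38069753  0.          1.51048648]
30 [ 0.568 -0.023  0.24 ] [-4.01428313e-02  3.76006978e-01  2.15548057e-01  1.41033741e+00
  4.44089210e-16  1.00705472e+00]
60 [0.594 0.003 0.24 ] [0.00439126 0.42781089 0.29309253 1.43607796 0.         0.5
[... 869 characters left out ...]
  0.40117461  0.14894214  1.31856385  0.         -2.28861138]
0.36 86 [0.06924245 0.30247128 0.41859332 1.68691836 0.         0.13905562] [-0.68290847  0.39131807  0.54595877  1.72543702  0.         -0.6130953 ]
0.36 -94 [ 0.06924245  0.30247128  0.41859332  1.68691836  0.         -3.00253703] [-0.68290847  0.39131807  0.54595877  1.72543702  0.          2.52849735]
0.36 2 [6.92424531e-02 3.02471281e-01 4.18593316e-01 1.68691836e+00
 4.44089210e-16 1.60513219e+00] [-0.68290847  0.39131807  0.54595877  1.72543702  0.          0.85298127]
0.36 -178 [ 0.06924245  0.30247128  0.41859332  1.68691836  0.         -1.53646046] [-0.68290847  0.39131807  0.54595877  1.72543702  0.         -2.28861138]
```

Run:
```python
from h import *
from bench import bot
bot.move_ptp([.5345,-.032,.24],down(np.radians(2)))
st();snap("wrist","b1");bot.gripper_to(0.0);st()
```

```text
t2.53 p [ 0.5345 -0.0311  0.24  ] F [-0.3  1.  -0.2] M [-0.02 -0.04  0.03] op 0.0857 q [-0.06  0.31  0.12  1.38  0.    1.48]
 t3.35 p [ 0.5345 -0.0321  0.24  ] F [ 0.7  1.1 -0.3] M [-0.02 -0.01 -0.04] op -0.0000 q [-0.06  0.31  0.12  1.38  0.    1.48]
```

View pics/b1.png

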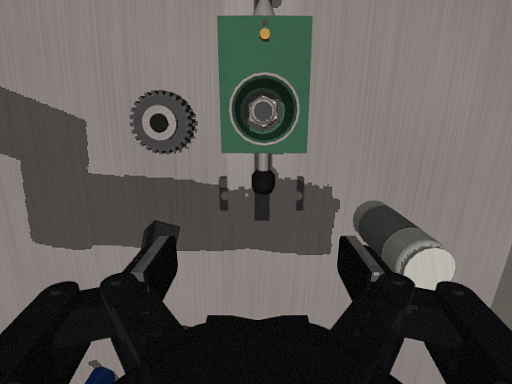

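Run:
```python
from h import *
d=dict(np.load("b1.npz"));im=d["image"]
c=im[10:200,205:325];cv2.imwrite("pics/b1z.png",cv2.resize(c[60:140,:],None,fx=6.6,fy=6.6,interpolation=cv2.INTER_CUBIC))
hsv=cv2.cvtColor(im,cv2.COLOR_BGR2HSV)
g=((hsv[...,0]>50)&(hsv[...,0]<85)&(hsv[...,1]>80)).astype(np.uint8)
P=pts(d);top=(g>0)&(abs(P[...,2]-.14)<.012)
r=cv2.minAreaRect(np.argwhere(top)[:,::-1].astype(np.float32));b=onz(d,cv2.boxPoints(r),.14);print(r,b.round(4).tolist(),b.mean(0))
# bore rim: hole in top mask
m=top.astype(np.uint8)
cs,h=cv2.findContours(m,cv2.RETR_CCOMP,cv2.CHAIN_APPROX_NONE)
for c,hh in zip(cs,h[0]):
    if len(c)>100: e=cv2.fitEllipse(c);print(hh[3],e,onz(d,[e[0]],.14))
k=(im.max(2)<45);k[:150]=0;k[196:]=0;k[:,:245]=0;k[:,282:]=0
q=np.argwhere(k)[:,::-1];print("knob px",q.min(0),q.max(0),q.mean(0),onz(d,[q.mean(0)],.105+.0115/2))
```

```text
((264.5, 83.99998474121094), (92.99998474121094, 135.99996948242188), -0.0) [[0.4985, 0.0047, 0.14], [0.4982, 0.1134, 0.14], [0.5721, 0.1162, 0.14], [0.581, 0.0077, 0.14]] [0.53743098 0.06049391 0.14      ]
-1 ((263.978759765625, 108.51358795166016), (63.3366584777832, 65.39097595214844), 1.2603471279144287) [[0.53767654 0.04324869 0.14      ]]
0 ((263.68109130859375, 109.01834869384766), (58.14260482788086, 61.31379318237305), 3.0484209060668945) [[0.53744032 0.04282405 0.14      ]]
-1 ((264.0648498535156, 81.70161437988281), (102.71944427490234, 165.35235595703125), 0.49566885828971863) [[0.53683862 0.06485296 0.14      ]]
3 ((263.87457275390625, 108.42761993408203), (72.92814636230469, 75.46878051757812), 6.928450107574463) [[0.53758478 0.04331612 0.14      ]]
knob px [252 154] [274 195] [262.97731569 181.7731569 ] [[ 0.54039573 -0.02812701  0.11075   ]]
```

View pics/b1z.png

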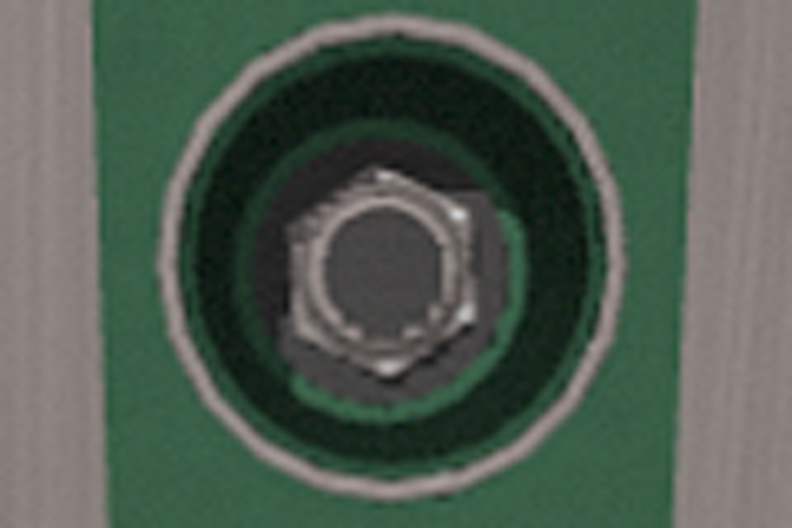

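Run:
```python
from h import *
from bench import bot
d=dict(np.load("b1.npz"))
uv=np.array([(385,170),(462,210),(470,315),(390,372),(285,330),(290,235)])/6.6+[205,70]
w=onz(d,uv,.069);print(w.round(4).tolist(),w.mean(0),[np.linalg.norm(a-w.mean(0)).round(4) for a in w])
v=w-w.mean(0);a=np.degrees(np.arctan2(v[:,1],v[:,0]));print(a,(a-30)%60)
print("bolt",onz(d,np.array([[384,262]])/6.6+[205,70],.081))
B=np.array([-.037,1,0]);B/=np.linalg.norm(B)
r=down(.037)
p0=np.array([.5376,.0433,0])-B*.117   # finger start ~10mm behind the contact
bot.movel([p0[0],p0[1],.24],velocity=.25,rotation=r)
bot.movel([p0[0],p0[1],.089],velocity=.2)
st()
hit=bot.movel([p0[0]+B[0]*.03,p0[1]+B[1]*.03,.089],velocity=.03,max_force=10)
print(hit);st();snap("wrist","b2")
```

```text
[[0.538, 0.0582, 0.069], [0.5511, 0.0523, 0.069], [0.5533, 0.0354, 0.069], [0.5403, 0.0256, 0.069], [0.5223, 0.0319, 0.069], [0.5227, 0.0473, 0.069]] [0.5379401  0.04178516 0.069     ] [np.float64(0.0164), np.float64(0.0169), np.float64(0.0166), np.float64(0.0164), np.float64(0.0186), np.float64(0.0162)]
[  89.62673139   38.75594364  -22.39150692  -81.87169097 -147.64035467
  160.15787075] [59.62673139  8.75594364  7.60849308  8.12830903  2.35964533 10.15787075]
bolt [[0.53824564 0.04330342 0.081     ]]
 t4.58 p [ 0.5428 -0.0733  0.0901] F [0.8 0.2 0.8] M [-0.03  0.01  0.01] op -0.0002 q [-0.13  0.43 -0.11  1.03  0.    1.4 ]
True
 t5.40 p [ 0.5408 -0.0495  0.0887] F [ 0.5 -1.6  0.7] M [-0.14 -0.09 -0.02] op -0.0004 q [-0.09  0.43 -0.12  1.03 -0.01  1.45]
```

View pics/b2.png

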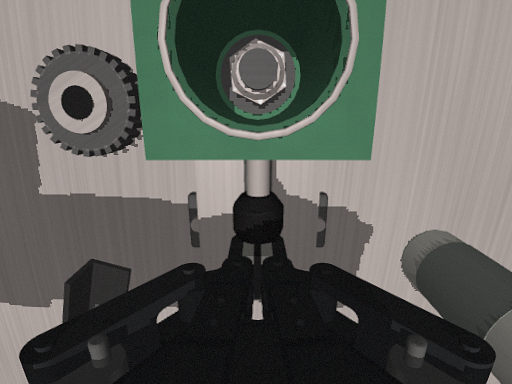

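Run:
```python
from h import *
from bench import bot,get_obs
B=np.array([-.037,1,0]);B/=np.linalg.norm(B)
for k in range(2):
    p=get_obs()["eef_pos"]
    print(bot.movel(p+B*.012,velocity=.015,max_force=12));st()
snap("wrist","b3")
```

```text
True
 t5.86 p [ 0.5402 -0.0498  0.0881] F [ 0.3 -1.4  0.9] M [-0.19 -0.06 -0.02] op -0.0000 q [-0.08  0.43 -0.12  1.02 -0.01  1.45]
True
 t6.28 p [ 0.5398 -0.05    0.0877] F [-0.1 -2.2  0.7] M [-0.11 -0.01  0.02] op -0.0003 q [-0.08  0.43 -0.12  1.02 -0.02  1.46]
```

Run:
```python
from h import *
from bench import bot,get_obs
p=get_obs()["eef_pos"]
bot.movel([p[0]+.001,p[1]-.03,.092],velocity=.2)
bot.movel([p[0]+.001,p[1]-.03,.27],velocity=.35)
bot.move_ptp([.443,-.362,.32],down(np.radians(85)))
st();bot.gripper_to(.085);snap("wrist","b4");st()
```

```text
t9.03 p [ 0.4431 -0.3615  0.3192] F [0.5 0.8 0.9] M [ 0.04  0.02 -0.  ] op -0.0000 q [-0.68  0.38  0.42  1.62  0.   -0.6 ]
 t9.86 p [ 0.443 -0.362  0.32 ] F [0.4 0.  0.1] M [0.04 0.06 0.01] op 0.0849 q [-0.69  0.38  0.42  1.62 -0.   -0.6 ]
```

View pics/b4.png

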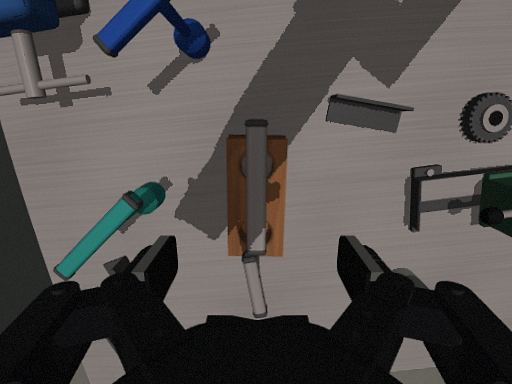

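Run:
```python
from h import *
d=dict(np.load("b4.npz"));P=pts(d);im=d["image"]
cv2.imwrite("pics/b4z.png",cv2.resize(im[100:330,200:320],None,fx=2.6,fy=2.6,interpolation=cv2.INTER_CUBIC))
m=(P[...,2]>.19)&(P[...,2]<.22);m[:100]=0;m[330:]=0;m[:,:220]=0;m[:,300:]=0
n,l,s,c=cv2.connectedComponentsWithStats(m.astype(np.uint8),connectivity=4)
for i in range(1,n):
    if s[i,4]<150: continue
    q=P[l==i];print(s[i],q.min(0),q.max(0),np.median(q[:,2]))
    r=cv2.minAreaRect(q[:,:2].astype(np.float32));print(r)
    A=np.c_[q[:,:2]-q[:,:2].mean(0),np.ones(len(q))];print("plane",np.linalg.lstsq(A,q[:,2],rcond=None)[0])
    rr=cv2.minAreaRect(np.argwhere(l==i)[:,::-1].astype(np.float32));print(rr,onz(d,cv2.boxPoints(rr),.204).round(4).tolist(),onz(d,cv2.boxPoints(rr),.204).mean(0))
```

```text
[ 242  119   26  199 3462] [ 0.37731402 -0.38557948  0.19005969] [ 0.59597469 -0.34755097  0.20665166] 0.2035823797433824
((0.48669320344924927, -0.36945003271102905), (0.02667408436536789, 0.21890777349472046), 85.33732604980469)
plane [-0.00501362 -0.01016707  0.20322993]
((254.35012817382812, 217.97817993164062), (24.310192108154297, 198.03411865234375), 0.30155396461486816) [[0.5936, -0.3931, 0.204], [0.3766, -0.3695, 0.204], [0.3786, -0.3473, 0.204], [0.5962, -0.3654, 0.204]] [ 0.4862425  -0.36883568  0.204     ]
```

View pics/b4z.png

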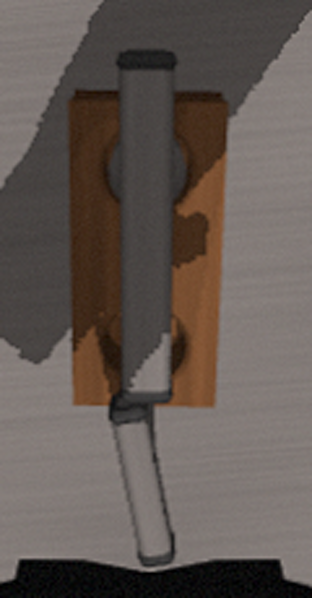

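Run:
```python
from h import *
d=dict(np.load("b4.npz"));P=pts(d)
m=(P[...,2]>.199)&(P[...,2]<.209);m[:100]=0;m[253:]=0;m[:,:220]=0;m[:,300:]=0
q=P[m];r=cv2.minAreaRect(q[:,:2].astype(np.float32));print(r,len(q))
A=np.c_[q[:,:2]-q[:,:2].mean(0),np.ones(len(q))];print("plane",np.linalg.lstsq(A,q[:,2],rcond=None)[0])
print(cv2.fitLine(q[:,:2].astype(np.float32),cv2.DIST_L2,0,.001,.001).ravel())
z=np.array([(120,68),(170,68),(169,395),(122,395)])/2.6+[200,100]
w=onz(d,z,.204);print(w.round(4).tolist(),w.mean(0))
br=cv2.inRange(cv2.cvtColor(d["image"],cv2.COLOR_BGR2HSV),(3,90,30),(18,255,255));br[:130]=0;br[260:]=0;br[:,:215]=0;br[:,300:]=0
rr=cv2.minAreaRect(np.argwhere((br>0)&(abs(P[...,2]-.06)<.008))[:,::-1].astype(np.float32));b=onz(d,cv2.boxPoints(rr),.06);print("stand",rr,b.round(4).tolist(),b.mean(0))
```

```text
((0.44572991132736206, -0.3638169765472412), (0.020491771399974823, 0.13493956625461578), 84.62248229980469) 2541
plane [-0.00328743 -0.00190317  0.20346658]
[ 0.995857   -0.09093282  0.44117644 -0.36323303]
[[0.3833, -0.367, 0.204], [0.3849, -0.3493, 0.204], [0.5131, -0.36, 0.204], [0.5114, -0.3789, 0.204]] [ 0.44818396 -0.36380575  0.204     ]
stand ((257.0, 197.49996948242188), (59.99999237060547, 116.99998474121094), 0.0) [[0.5926, -0.4249, 0.06], [0.4042, -0.4025, 0.06], [0.4119, -0.3156, 0.06], [0.6013, -0.3265, 0.06]] [ 0.5024992  -0.36738924  0.06      ]
```

Run:
```python
from h import *
from bench import bot,get_obs
r=down(np.radians(84.7))
bot.movel([.4455,-.3638,.30],velocity=.2,rotation=r)
print(bot.movel([.4455,-.3638,.176],velocity=.15,max_force=10))
st();bot.gripper_to(.0,grasp_force=80);st("grip")
bot.movel([.4455,-.3638,.36],velocity=.2);st("lift")
bot.move_ptp([.5378,.0434,.36],down(np.radians(96)));st("over")
snap("wrist","b5");snap("scene","b5s")
```

```text
False
 t11.08 p [ 0.4462 -0.3643  0.1773] F [ 1.3 -0.6  0.1] M [-0.01 -0.02 -0.01] op 0.0851 q [-0.68  0.42  0.11  1.26  0.   -0.59]
grip t11.70 p [ 0.4457 -0.3639  0.1764] F [-0.9  0.2  2.1] M [ 0.09 -0.03  0.07] op 0.0187 q [-0.68  0.42  0.11  1.26  0.   -0.59]
lift t12.77 p [ 0.445  -0.3635  0.358 ] F [-0.7 -0.4 -5.3] M [0.   0.1  0.01] op 0.0188 q [-0.68  0.4   0.55  1.73 -0.   -0.59]
over t14.31 p [0.5379 0.0423 0.3599] F [ 0.2 -0.2 -4.7] M [-0.02 -0.03  0.08] op 0.0185 q [ 0.08  0.31  0.43  1.69 -0.   -0.02]
```

View pics/b5.png

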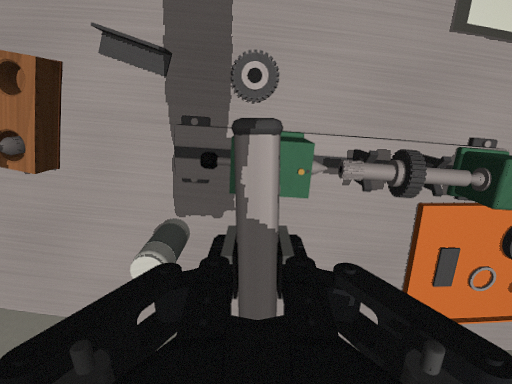

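View pics/b5s.png

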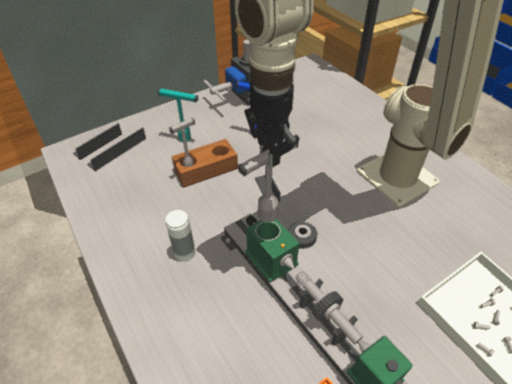

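Run:
```python
from h import *
from bench import bot,get_obs
st()
print(bot.movel([.5378,.0434,.245],velocity=.12,max_force=12));st("in")
print(bot.movel([.5378,.0434,.214],velocity=.04,max_force=10));st("down")
```

```text
t14.41 p [0.538  0.0421 0.3599] F [-0.7  0.3 -5.3] M [-0.02  0.02 -0.01] op 0.0188 q [ 0.08  0.31  0.43  1.69 -0.   -0.02]
False
in t15.52 p [0.5384 0.0434 0.246 ] F [ 0.9 -0.1 -5.7] M [-0.01  0.01 -0.02] op 0.0184 q [ 0.08  0.31  0.14  1.4  -0.   -0.02]
True
down t16.01 p [0.5365 0.0431 0.2272] F [ 0.3 -0.3 -5.4] M [ 0.03  0.12 -0.03] op 0.0186 q [ 0.08  0.32  0.1   1.36 -0.   -0.02]
```

Run:
```python
from h import *
from bench import bot,get_obs
for a in (96,93,99,90):
    print(a,bot.movel([.5378,.0434,.228],velocity=.05,rotation=down(np.radians(a))))
    h=bot.movel([.5378,.0434,.214],velocity=.03,max_force=14);o=st(str(h))
    if o["eef_pos"][2]<.220: break
```

```text
96 False
True t16.68 p [0.5372 0.043  0.2164] F [-0.8  0.2  4.7] M [-0.14  0.46  0.01] op 0.0190 q [ 0.08  0.33  0.08  1.33 -0.   -0.02]
```

Run:
```python
from h import *
from bench import bot,get_obs
bot.movel([.5378,.0434,.2175],velocity=.03)
q=st()["joint_positions"].copy()
for k in range(2):
    q[5]-=.75
    bot.movej(q);st()
```

```text
t16.97 p [0.5378 0.0434 0.2169] F [-0.6 -0.5 -5. ] M [-0.39  0.05 -0.  ] op 0.0187 q [ 0.08  0.33  0.09  1.34 -0.   -0.02]
 t17.72 p [0.538  0.0429 0.2167] F [ 0.1 -2.7 -5.2] M [-0.9  -0.16  0.01] op 0.0188 q [ 0.08  0.33  0.09  1.34 -0.   -0.77]
 t18.47 p [0.5382 0.0432 0.2168] F [ 0.4 -2.9 -6. ] M [-0.91 -0.69 -0.07] op 0.0188 q [ 0.08  0.33  0.09  1.34 -0.   -1.52]
```

```bash
cat >> h.py <<'E'
B=np.array([-.037,1,0]);B/=np.linalg.norm(B)
BORE0=np.array([.5378,.0434,0])
def tilt(t,yaw=np.pi+.037): return (R.from_rotvec(np.radians(t)*np.array([1,.037,0]))*R.from_rotvec(down(yaw))).as_rotvec()
E
python3 - <<'E'
from h import *
from bench import bot,solver
r=tilt(22)
for s in (-.2,-.115,-.02):
    p=BORE0+B*s;p[2]=.099;print(solver.inverse_kinematics(p,r))
p=BORE0-B*.15;p[2]=.28;print(solver.inverse_kinematics(p,r))
bot.gripper_to(.06);st("rel")
bot.movel([.5378,.0434,.30],velocity=.25);st()
bot.gripper_to(0)
bot.move_ptp(BORE0-B*.14+[0,0,.26],r);st()
bot.movel(BORE0-B*.112+[0,0,.099],velocity=.2);st()
snap("scene","b6")
E
```

```text
[-0.45700287  0.59841439  0.13352198  1.29531534  0.33634259 -2.09705018]
[-0.32688937  0.52497617  0.00701704  1.19575613  0.35789897 -1.96058016]
[-0.16482221  0.46633737 -0.08997174  1.0953541   0.37604327 -1.78801308]
[-0.38234013  0.45286243  0.37401924  1.65511045  0.34944342 -2.01899931]
rel t18.94 p [0.5379 0.0437 0.2174] F [-1.  -0.9  0.4] M [ 0.01 -0.05  0.02] op 0.0601 q [ 0.08  0.33  0.09  1.34 -0.   -1.52]
 t19.43 p [0.5383 0.0435 0.3011] F [0.3 0.4 0.1] M [ 0.03 -0.    0.03] op 0.0599 q [ 0.08  0.31  0.28  1.54 -0.   -1.52]
 t20.68 p [ 0.5428 -0.0978  0.2595] F [0.3 0.2 0.3] M [-0.39 -0.02  0.02] op -0.0004 q [-0.37  0.45  0.31  1.6   0.35 -2.  ]
 t21.65 p [ 0.543  -0.068   0.1004] F [ 0.6 -0.6 -0.2] M [-0.34 -0.03 -0.  ] op -0.0004 q [-0.32  0.52  0.01  1.19  0.36 -1.96]
```

View pics/b6.png

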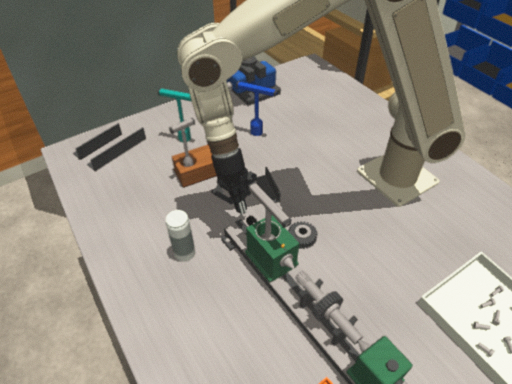

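Run:
```python
from h import *
from bench import bot,get_obs
p=BORE0-B*.112+[0,0,.099]
h=bot.movel(p+B*.03,velocity=.035,max_force=10);o=st(h)
print("prog",(o["eef_pos"]-p)@B)
if h:
    h=bot.movel(p+B*.045,velocity=.03,max_force=12);o=st(h);print("prog",(o["eef_pos"]-p)@B)
```

```text
False t22.71 p [ 0.5408 -0.0385  0.099 ] F [-0.8 -2.8  0.7] M [-0.77  0.05  0.1 ] op 0.0002 q [-0.27  0.5  -0.03  1.16  0.37 -1.9 ]
prog 0.030064226453016995
```

```bash
python3 - <<'E'
from h import *
from bench import bot,get_obs
p=BORE0-B*.112+[0,0,.099]
h=bot.movel(p+B*.070,velocity=.04,max_force=12);o=st(h);print("prog",(o["eef_pos"]-p)@B)
h=bot.movel(p+B*.095,velocity=.015,max_force=17);o=st(h);print("prog",(o["eef_pos"]-p)@B)
snap("wrist","b7");snap("scene","b7s");snap("top","b7t")
E
python3 - <<'E'
import cv2
a=cv2.imread("pics/b7t.png");b=cv2.imread("pics/b7s.png")
cv2.imwrite("pics/b7tz.png",cv2.resize(a[140:220,60:260],None,fx=4,fy=4,interpolation=cv2.INTER_CUBIC))
cv2.imwrite("pics/b7sz.png",cv2.resize(b[190:384,220:440],None,fx=3,fy=3,interpolation=cv2.INTER_CUBIC))
E
```

```text
True t23.30 p [ 0.5403 -0.0219  0.0988] F [ 0.5 -3.9  2.5] M [-0.81 -0.02 -0.  ] op -0.0002 q [-0.24  0.49 -0.05  1.14  0.36 -1.87]
prog 0.046633047818395244
True t24.28 p [ 0.5402 -0.022   0.0981] F [-0.6 -2.9  2.7] M [-0.85  0.03  0.07] op 0.0002 q [-0.23  0.48 -0.06  1.13  0.35 -1.86]
prog 0.04659835172868809
```

View pics/b7tz.png

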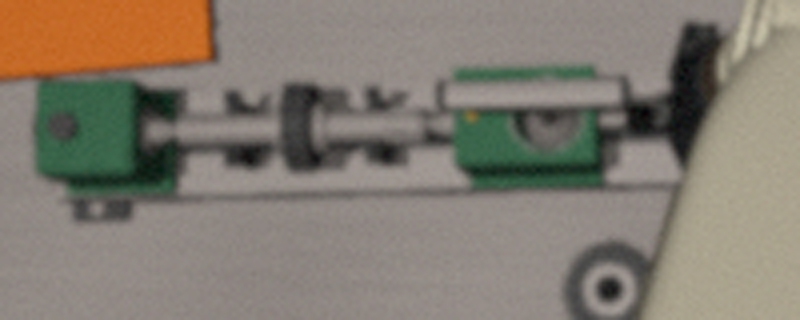

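View pics/b7sz.png

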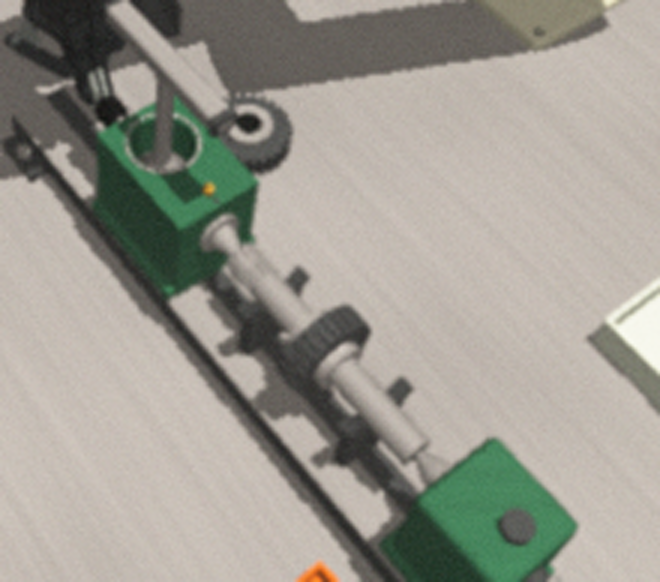

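```bash
python3 - <<'E'
from h import *
from bench import bot,get_obs
p=BORE0-B*.112+[0,0,.099]
for f in (20,20):
    h=bot.movel(p+B*.060,velocity=.02,max_force=f);o=st(h);print("prog",(o["eef_pos"]-p)@B)
E
python3 - <<'E'
import cv2
b=cv2.imread("pics/b7s.png")
cv2.imwrite("pics/b7s1.png",cv2.resize(b[250:300,280:330],None,fx=8,fy=8,interpolation=cv2.INTER_CUBIC))
cv2.imwrite("pics/b7s2.png",cv2.resize(b[325:365,340:390],None,fx=8,fy=8,interpolation=cv2.INTER_CUBIC))
E
```

```text
True t24.87 p [ 0.5402 -0.0218  0.0979] F [-0.7 -3.1  2.5] M [-0.82  0.08  0.05] op 0.0001 q [-0.23  0.48 -0.06  1.12  0.34 -1.84]
prog 0.046713217560929374
True t25.31 p [ 0.5403 -0.0219  0.0978] F [-0.1 -4.3  2.3] M [-0.91  0.06  0.02] op 0.0001 q [-0.22  0.47 -0.06  1.12  0.32 -1.83]
prog 0.04669450357132445
```

View pics/b7s1.png

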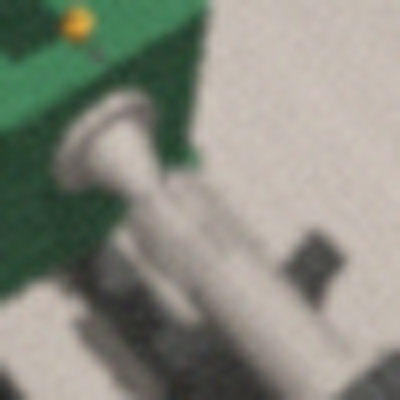

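View pics/b7s2.png

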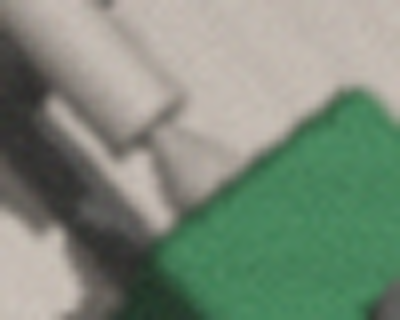

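View pics/b7.png

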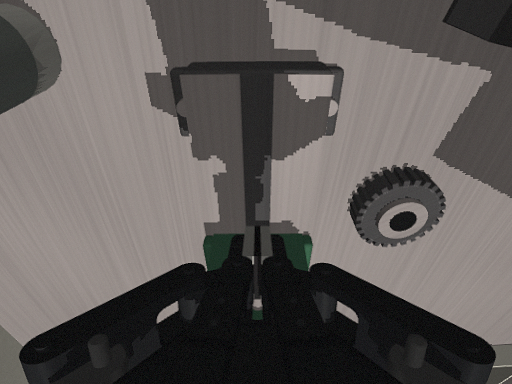

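Run:
```python
from h import *
from bench import bot,get_obs
p=get_obs()["eef_pos"]
bot.movel(p-B*.035+[0,0,.0],velocity=.2)
bot.movel(p-B*.06+[0,0,.17],velocity=.35)
bot.move_ptp(BORE0+B*.027+[0,0,.36],down(np.radians(182)));bot.gripper_to(.085)
st();d=snap("wrist","b8")
P=pts(d);m=(P[...,2]>.225)&(P[...,2]<.255);m[300:]=0
n,l,s,c=cv2.connectedComponentsWithStats(m.astype(np.uint8))
for i in range(1,n):
    if s[i,4]>300:
        q=P[l==i];r=cv2.minAreaRect(q[:,:2].astype(np.float32));print(s[i],r,np.median(q[:,2]))
        A=np.c_[q[:,:2]-q[:,:2].mean(0),np.ones(len(q))];print("plane",np.linalg.lstsq(A,q[:,2],rcond=None)[0])
```

```text
t27.82 p [0.5368 0.0704 0.3601] F [ 0.6 -0.8  0.3] M [-0.04  0.01 -0.02] op 0.0846 q [ 0.13  0.32  0.44  1.69  0.   -1.48]
[ 247  111   23  138 2651] ((0.5367336869239807, 0.06684774905443192), (0.02059740386903286, 0.13831855356693268), 1.4072587490081787) 0.2437196800355062
plane [-0.00713906 -0.00230092  0.24353828]
```

View pics/b8.png

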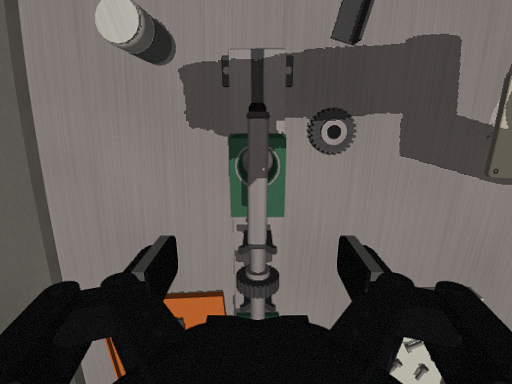

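Run:
```python
from h import *
from bench import bot,get_obs
r=down(np.radians(181.4))
bot.movel([.5367,.068,.30],velocity=.25,rotation=r)
print(bot.movel([.5367,.068,.2157],velocity=.15,max_force=10))
bot.gripper_to(0,grasp_force=100);o=st("grip")
q=o["joint_positions"].copy()
def rep(): 
    o=get_obs();print("t%.2f q6 %.3f eff6 %.3f Mz %.3f F %s z%.4f"%(o["clock"],o["joint_positions"][5],o["effort"][5],o["ft_torque"][2],o["wrist_force"].round(1),o["eef_pos"][2]));return o
rep()
for s in (.6,.6,.3,.2):
    q[5]+=s;bot.movej(q);o=rep()
    if abs(o["ft_torque"][2])>.5: break
```

```text
False
grip t29.59 p [0.5369 0.068  0.2163] F [-0.4  0.3  3.4] M [ 0.    0.18 -0.02] op 0.0186 q [ 0.13  0.33  0.08  1.33  0.   -1.47]
t29.59 q6 -1.469 eff6 -0.005 Mz -0.020 F [-0.4  0.3  3.4] z0.2163
t30.22 q6 -0.871 eff6 -0.052 Mz -0.057 F [-0.6  1.   1.9] z0.2163
t30.84 q6 -0.271 eff6 -0.021 Mz -0.045 F [0.9 0.3 1.7] z0.2163
t31.23 q6 0.027 eff6 -0.015 Mz -0.028 F [ 1.1 -0.4  1.4] z0.2163
t31.54 q6 0.226 eff6 0.187 Mz 0.122 F [ 0.8 -1.5  1.1] z0.2162
```

```bash
cat > rot.py <<'E'
from h import *
from bench import bot,get_obs
import sys
q=get_obs()["joint_positions"].copy();cmd=float(sys.argv[1]);lim=float(sys.argv[3])
for k in range(int(sys.argv[2])):
    q[5]=cmd=cmd+.1;bot.movej(q);o=get_obs()
    print("t%.2f cmd %.3f q6 %.3f eff6 %.3f Mz %.3f F %s M %s"%(o["clock"],cmd,o["joint_positions"][5],o["effort"][5],o["ft_torque"][2],o["wrist_force"].round(1),o["ft_torque"].round(2)))
    if abs(o["ft_torque"][2])>lim: break
E
python3 rot.py .231 8 .6
```

```text
t31.79 cmd 0.331 q6 0.324 eff6 1.549 Mz 1.552 F [ 0.4 -1.7  1.1] M [-0.31 -0.12  1.55]
```

Run:
```python
from h import *
from bench import bot,get_obs
q=get_obs()["joint_positions"].copy();q[5]=.24;bot.movej(q);o=st("unload")
p=o["eef_pos"].copy()
print(bot.movel([p[0],p[1],.36],velocity=.15,max_force=None));st("lift")
bot.sleep(.2);snap("wrist","b9");st()
a=cv2.imread("pics/b5.png")[100:240,200:320];b=cv2.imread("pics/b9.png")[100:240,200:320]
cv2.imwrite("pics/b9c.png",cv2.resize(np.hstack([a,b]),None,fx=3.2,fy=3.2,interpolation=cv2.INTER_CUBIC))
```

```text
unload t32.04 p [0.5369 0.068  0.2162] F [ 1.3 -0.9  1.7] M [-0.25 -0.13  0.36] op 0.0186 q [ 0.13  0.33  0.08  1.33 -0.    0.24]
False
lift t33.15 p [0.5363 0.068  0.3584] F [-0.8 -0.5 -5.7] M [-0.02  0.01 -0.11] op 0.0183 q [ 0.13  0.32  0.43  1.69 -0.    0.24]
 t33.40 p [0.5366 0.068  0.3593] F [-0.1 -0.6 -5.1] M [0.01 0.01 0.01] op 0.0184 q [ 0.13  0.32  0.44  1.69 -0.    0.24]
```

View pics/b9c.png

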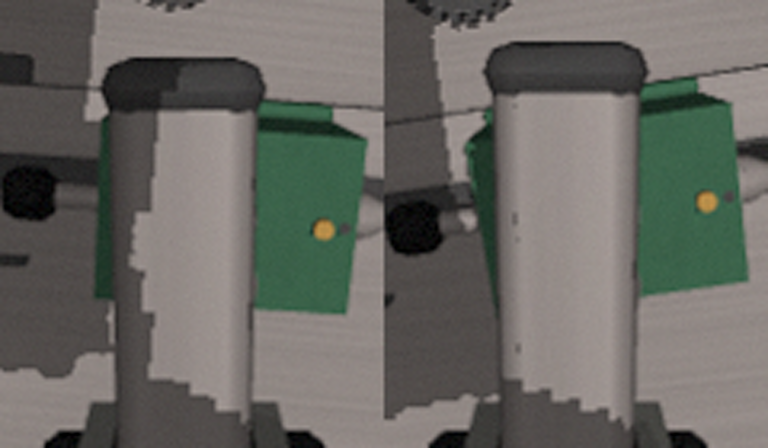

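View pics/b9.png

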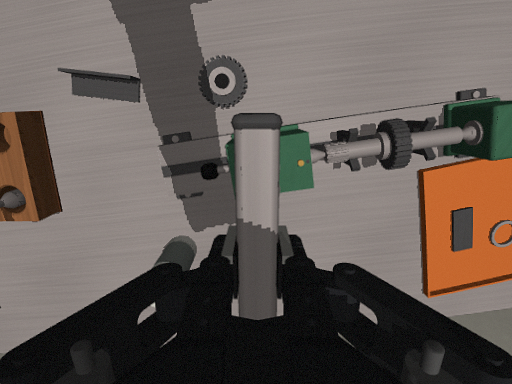

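Run:
```python
from h import *
a=cv2.imread("pics/b7t.png")[145:225,305:355];b=cv2.imread("pics/b8.png")
cv2.imwrite("pics/h1.png",cv2.resize(a,None,fx=7,fy=7,interpolation=cv2.INTER_CUBIC))
```

```text
(no output)
```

View pics/h1.png

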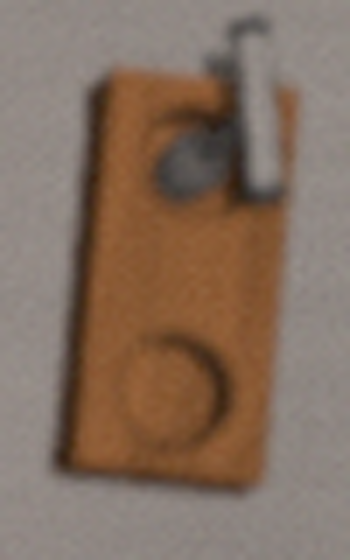

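Run:
```python
from h import *
from bench import bot
d=dict(np.load("b7t.npz"));print(onz(d,[(330-.0,200.7)],.06))
bot.move_ptp([.48,-.25,.36],down(np.radians(84.7)));bot.sleep(.2);st();snap("wrist","b10")
```

```text
[[ 0.44457236 -0.36585073  0.06      ]]
 t34.83 p [ 0.4806 -0.2488  0.36  ] F [ 0.4  0.7 -5.3] M [-0.02  0.02 -0.02] op 0.0183 q [-0.48  0.32  0.44  1.69  0.   -0.39]
```

View pics/b10.png

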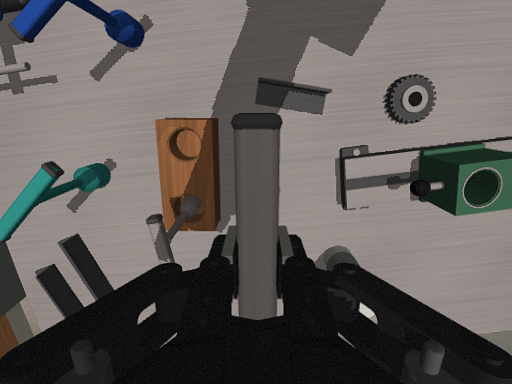

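Run:
```python
from h import *
d=dict(np.load("b10.npz"))
print(onz(d,[(186,144),(157,119),(218,119),(218,231),(162,231)],.06).round(4))
cv2.imwrite("pics/h2.png",cv2.resize(d["image"][110:240,145:230],None,fx=4.5,fy=4.5,interpolation=cv2.INTER_CUBIC))
```

```text
[[ 0.4465 -0.3605  0.06  ]
 [ 0.4032 -0.4003  0.06  ]
 [ 0.4126 -0.3041  0.06  ]
 [ 0.6016 -0.3286  0.06  ]
 [ 0.593  -0.4275  0.06  ]]
```

View pics/h2.png

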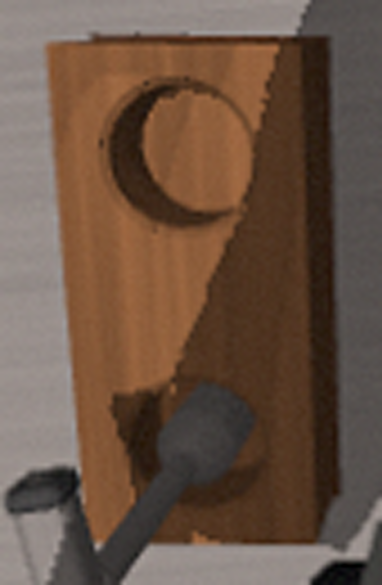

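Run:
```python
from h import *
from bench import bot,get_obs
bot.movel([.4480,-.3637,.36],velocity=.2)
print(bot.movel([.4480,-.3637,.235],velocity=.15,max_force=10));st()
print(bot.movel([.4480,-.3637,.1768],velocity=.06,max_force=8));o=st()
```

```text
False
 t36.60 p [ 0.4488 -0.3637  0.2363] F [-0.5 -0.2 -6. ] M [-0.02 -0.01  0.  ] op 0.0185 q [-0.68  0.39  0.23  1.41  0.   -0.59]
False
 t37.72 p [ 0.4481 -0.3638  0.1769] F [-0.6  1.1 -5.8] M [-0.    0.05  0.01] op 0.0180 q [-0.68  0.42  0.12  1.27 -0.   -0.59]
```

Run:
```python
from h import *
from bench import bot,get_obs
print(bot.movel([.4480,-.3637,.172],velocity=.02,max_force=5));st()
bot.gripper_to(.085);st("rel")
bot.movel([.4480,-.3637,.32],velocity=.2)
bot.sleep(.2);d=snap("wrist","b11");snap("scene","b11s")
P=pts(d);m=(P[...,2]>.196)&(P[...,2]<.212);m[:80]=0;m[330:]=0;m[:,:220]=0;m[:,300:]=0;m[256:]=0
q=P[m];print(cv2.minAreaRect(q[:,:2].astype(np.float32)),np.median(q[:,2]))
A=np.c_[q[:,:2]-q[:,:2].mean(0),np.ones(len(q))];print("plane",np.linalg.lstsq(A,q[:,2],rcond=None)[0])
```

```text
True
 t37.92 p [ 0.4488 -0.364   0.1767] F [-1.   1.   3.8] M [ 0.18  0.28 -0.02] op 0.0184 q [-0.68  0.42  0.12  1.26  0.   -0.59]
rel t38.58 p [ 0.4474 -0.363   0.174 ] F [-0.3  0.8  0.6] M [-0.07  0.    0.04] op 0.0851 q [-0.68  0.42  0.11  1.26  0.   -0.59]
((0.45069795846939087, -0.3642727732658386), (0.024344956502318382, 0.14392635226249695), 83.06407928466797) 0.20372337639583055
plane [0.01210641 0.02032123 0.20360674]
```

View pics/b11.png

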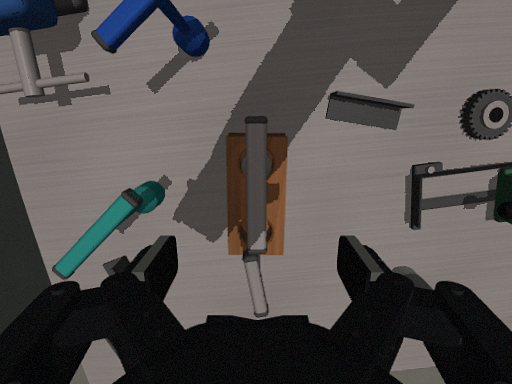

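View pics/b11s.png

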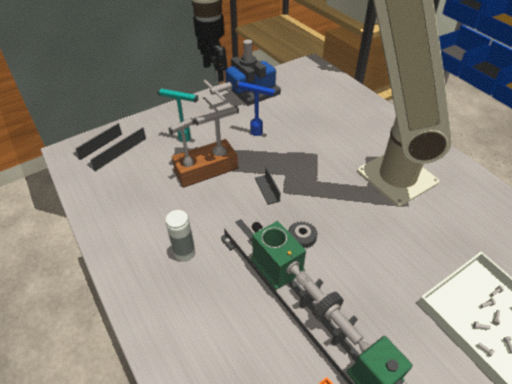

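Run:
```python
from h import *
from bench import bot
bot.move_ptp([.529,.19,.26],down(.037));bot.sleep(.2);st();d=snap("wrist","b12")
cv2.imwrite("pics/b12z.png",cv2.resize(d["image"][0:260,200:330],None,fx=2.3,fy=2.3,interpolation=cv2.INTER_CUBIC))
```

```text
t42.08 p [0.5293 0.1894 0.2601] F [ 0.1 -0.5 -0.9] M [-0.02  0.04 -0.03] op 0.0852 q [ 0.34  0.36  0.24  1.45 -0.    1.88]
```

View pics/b12.png

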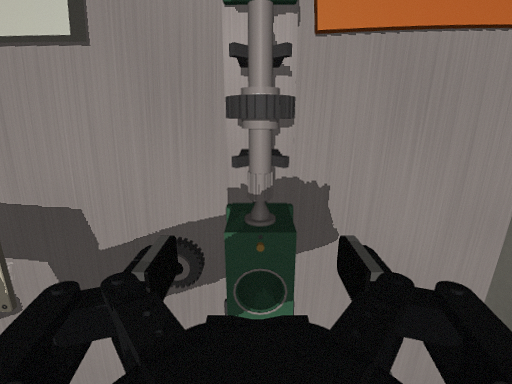

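Run:
```python
from h import *
from bench import bot
d=dict(np.load("b12.npz"))
bot.move_ptp([.525,.30,.27],down(.037));bot.sleep(.2);st();e=snap("wrist","b13")
cv2.imwrite("pics/b12z.png",np.hstack([cv2.resize(d["image"][170:310,210:310],None,fx=4,fy=4,interpolation=cv2.INTER_CUBIC),cv2.resize(e["image"][0:140,210:310],None,fx=4,fy=4,interpolation=cv2.INTER_CUBIC)]))
```

```text
t42.85 p [0.5252 0.2988 0.27  ] F [-0.   0.8 -0.1] M [ 0.02 -0.03 -0.01] op 0.0849 q [ 0.52  0.45  0.4   1.52 -0.    2.05]
```

View pics/b12z.png

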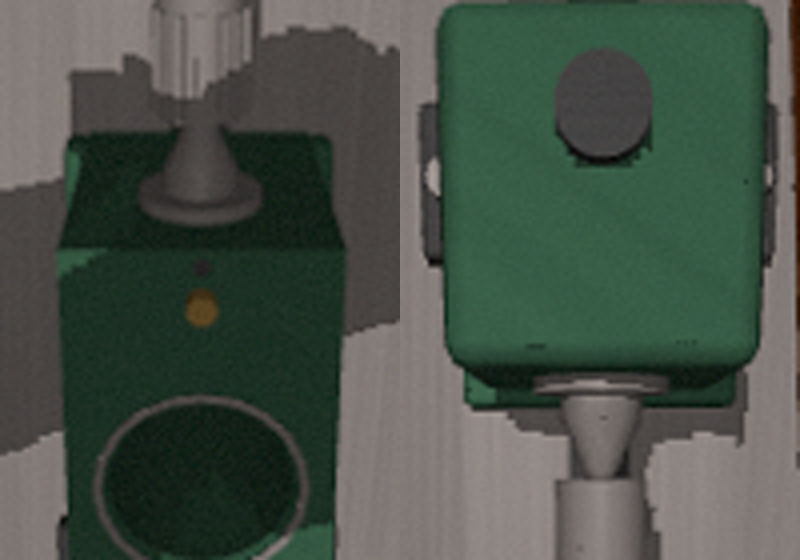

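View pics/b13.png

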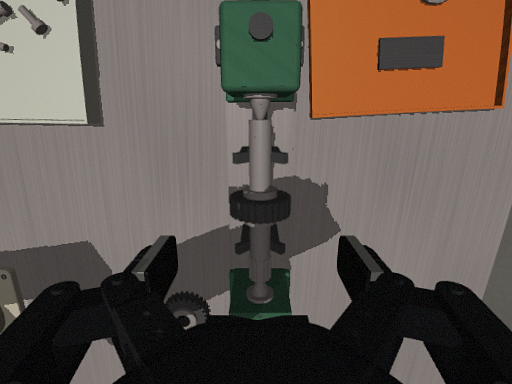

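Run:
```python
from bench import ticket
from h import *
ticket.job_done();st()
```

```text
the job is handed in; nothing more can be done
the job is handed in; nothing more can be done
```

I closed the bench centres on the gearbox shaft, clamped the tail head and handed the job in at about 43 s. The wrench is back in its stand.

**What I did**
- **Clamped at the start:** light pushes on the knob (10–12 N) did not move the head. I fitted the larger wrench and slackened the nut by 1.5 rad.
- **Sliding the head:** with the wrench standing in the bore, I pushed the knob again. The head slid about 27 mm at roughly 4 N, then stood firm against three further pushes at 17–20 N.
- **Tightening the nut:** I turned it clockwise until it met the stop, where the wrist torque rose from about 0.1 to 1.55 N m. I eased that off within the socket's play before lifting the wrench out.
- **Wrench back:** I put it in its own hole. It stands level to about 1°, with the bar top at 204 mm, as at the start.

**Last checks**
- Close pictures of both shaft ends show each point inside its centre hole.
- Other items: nothing else looks moved in the last pictures, judged by eye.

**Not fully confirmed**
- I did not pull-test the clamp, so its tightness rests on the torque at the stop.
- I judged the seating of the points by eye and from the hard stop under push, not by a measured gap.
- The first try at fitting the socket on the nut stopped about 11 mm short of full depth; the second went fully down.
- Hole positions from the top and wrist cameras differed by about 4 mm. I used a value between them, and the wrench went in without touching the sides.

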